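# Put the stacked lids back on the herb jars

### The arm

A 6-joint arm with a two-finger parallel gripper is mounted at the origin on the work surface. World frame = base frame: x ahead of the robot, y to its left, z up, the work surface at z = 0. Lengths are in mm, angles in rad, forces in N, time in s.
With the tool pointing down it reaches from about 325 to 875 mm from the base axis. Payload 4.4 kg.
Tool frame: the origin (TCP) lies at the very end of the fingers, on their centre line; the grasp point (between the pads) lies 19 mm behind it (arm.grasp_offset is the z of the grasp point in the tool frame, in mm); z points along the fingers, y is the line along which they close (so a half turn about z gives the same grasp; the last joint's range is limited). The gripper opens to 85 mm and grips with 20 to 120 N. Pads are 22 mm wide; open, the fingers measure 114 mm over their backs; the gripper's body (76 mm by 85 mm) begins 54 mm behind the grasp point. The pads swing forward as they close: fully open they stand 13 mm farther back than shut.
Start: joints at [-1.448, 0.207, 1.542, -0, 1.393, -0.15], TCP at [154.909, -553.742, 231.282] pointing down, gripper open.
Joint ranges: [-2.73, 2.73], [-0.86, 2.22], [0.23, 2.46], [-1.11, 4.25], [0.08, 2.63], [-2.82, 2.82]. Speed limits (rad/s): [2.79, 2.79, 3.14, 3.14, 3.14, 3.14].

### API

Orientations are given as a rotation vector (axis times angle).
In Python, from workcell import arm gives the robot as it stands.
- The arm moves only by the shell command python3 -m crank 'ROWS' [FORCE]. ROWS is a JSON object of lists of equal length, an entry for each row: "linear": the shift along the tool's x, y, z in m, a list of three; "roll": the turn about the tool's z in degrees; "fingers": the finger opening in m, from 0 to 0.0854. In form: {"linear": [[x, y, z], ...], "roll": [roll, ...], "fingers": [fingers, ...]}. A call has 1 to 20 rows; each row is the pose to reach, as a shift and turn from the pose commanded when the call began, along the tool's axes at that moment; what a row does not reach only later rows make up. A row lasts 1/10 s, in which the tool goes at most 50 mm and 8.59 degrees, less where a joint would pass 70% of its speed; a pose out of reach is approached as far as the arm can. A call with a gripper value outside its range is refused whole. The fingers move at their own pace and stop on an object; FORCE is the grip in N (left out, the last holds). Time passes only in rows, so rows that repeat a pose let the fingers close. It gives the time, the measured TCP pose, the force, the opening and the grip force at its end, in the units of the state.
- arm.state(): the state, without advancing time (a new reading comes with each control period).
- arm.get_image(name): name is "scene" or "top" or "wrist"; returns (picture, depth): 384x512x3 uint8, red, green, blue; 384x512 float32, mm along the optical axis (not along the pixel's ray), 0 where there is no reading.
- arm.camera_info(name): a dict with "mtx" (3x3 intrinsics, pixels), "rvec" (rotation vector, rad) and "tvec" (3), from world to camera coordinates, as OpenCV has them. Camera axes: x right, y down, z forward; pixel columns grow to the right and rows downward; lengths in mm; the calibration is good to about 2 mm. A picture is of the moment at which its call begins: read the wrist's pose just before it. camera_info takes no time and is no camera call; for the wrist camera it gives the pose at the moment of the call.
- arm.hand_in(): hands the job in; it is judged then, once.
The state is a dict: "time_s": time; "qpos": joint angles; "joint_vel": joint speeds; "joint_torque": joint torques, N m; "ee_pos": TCP position; "orientation": TCP orientation; "wrist_force": force on the tool from outside, world axes, zero at the start; "wrist_torque": the same for the moment, N m; "finger_gap": finger opening in mm; "grasp_force": force on a finger pad.
Only numpy, scipy, OpenCV 4.12 (cv2) and the standard library are available. Lean on these libraries where they do the work, as an engineer would, in place of code of your own. Each camera call takes 0.05 s, during which the arm holds its last target. There are 200 camera calls.

### The job

The four herb jars have been left open and their wooden lids are stacked in one pile. Take the pile apart and close every jar with the lid of its own shape and size, wooden side up, lying flat on the rim, centred on the mouth and turned to line up with the jar where it has corners. Leave the jars standing where they are, and let go of everything at the end.

Things in the scene. Friction and masses are not known exactly. Their poses are not given: they have to be found in the camera images.
- lid_oblong: Flat loose jar lid, 18 mm thick in all: a 6 mm cork foot 1.5 mm smaller all round, then a 10 mm high dark wooden edge (the full outline, to be gripped), then a 2 mm raised pale wooden top panel 2.5 mm smaller all round. Origin: centre of its underside, z up out of the wooden face. Rectangle 104 mm along its x by 62 mm along its y. Lies on the counter at the bottom of the pile.
- lid_round: Flat loose jar lid, 18 mm thick in all: a 6 mm cork foot 1.5 mm smaller all round, then a 10 mm high dark wooden edge (the full outline, to be gripped), then a 2 mm raised pale wooden top panel 2.5 mm smaller all round. Origin: centre of its underside, z up out of the wooden face. Disc 58 mm in diameter. Second from the bottom of the pile, on the oblong lid.
- lid_square: Flat loose jar lid, 18 mm thick in all: a 6 mm cork foot 1.5 mm smaller all round, then a 10 mm high dark wooden edge (the full outline, to be gripped), then a 2 mm raised pale wooden top panel 2.5 mm smaller all round. Origin: centre of its underside, z up out of the wooden face. Square of 40 mm, sides along its x and y. Third from the bottom, on the round lid.
- lid_small: Flat loose jar lid, 18 mm thick in all: a 6 mm cork foot 1.5 mm smaller all round, then a 10 mm high dark wooden edge (the full outline, to be gripped), then a 2 mm raised pale wooden top panel 2.5 mm smaller all round. Origin: centre of its underside, z up out of the wooden face. Disc 34 mm in diameter. Top of the pile, on the square lid.
- jar_oblong: Open brown stoneware container, loose and heavy (about 0.7 kg), standing on the counter. Origin: centre of its underside, z up. Rectangular caddy with straight walls, 104 mm along its x by 62 mm along its y, 64 mm high to the flat rim, walls 7 mm. Takes the oblong lid, whose outline equals the caddy's; a half turn does not matter.
- jar_round: Open brown stoneware container, loose and heavy (about 0.7 kg), standing on the counter. Origin: centre of its underside, z up. Larger round jar: 88 mm across the belly, neck 58 mm outside diameter with 6 mm wall, 82 mm high to the rim. Takes the 58 mm disc.
- jar_square: Open brown stoneware container, loose and heavy (about 0.4 kg), standing on the counter. Origin: centre of its underside, z up. Square caddy with straight walls, 42 mm by 42 mm outside, sides along its x and y, 74 mm high to the flat rim, walls 6 mm. Takes the square lid; quarter turns do not matter.
- jar_small: Open brown stoneware container, loose and heavy (about 0.45 kg), standing on the counter. Origin: centre of its underside, z up. Smaller round jar: 64 mm across the belly, neck 34 mm outside diameter with 6 mm wall, 70 mm high to the rim. Takes the 34 mm disc.
Not all that is in view belongs to the job. What is shaped like the lid_square but purple is not meant.

How it is judged:
By the outcome, as a careful person would: the job done as asked, in the order asked, and still so for the second after the job is handed in, with the robot touching nothing.
It also fails if it takes over 112 s, if anything falls off the work surface, if the arm or the gripper's body presses on something with over 40 N, if the wrist force passes 120 N, or if a joint passes its speed limit or range.

## Working session

There is one attempt and no reset: what is moved stays moved. The work goes in short steps, Python scripts to look and compute and a shell command to move; the robot and the scene stay as the last step left them, time stands still between calls to the robot, and variables do not carry over. Pictures are saved under pics/ and viewed, at most 14 in all, crops included, and the job is handed in when it is done.

```bash
ls; mkdir -p pics; python3 - <<'E'
from workcell import arm
import cv2,numpy as np
ims={}
for n in("top","scene"):
    p,d=arm.get_image(n);np.savez(f"pics/{n}0.npz",p=p,d=d)
    cv2.imwrite(f"pics/{n}0.png",cv2.resize(p[:,:,::-1],(768,576)))
    print(n,arm.camera_info(n))
s=arm.state();print(s["time_s"],s["ee_pos"],s["orientation"],s["finger_gap"],arm.grasp_offset)
E
```

```text
pics
top {'mtx': array([[461.61010572,   0.        , 250.11620372],
       [  0.        , 461.61010572, 186.27326312],
       [  0.        ,   0.        ,   1.        ]]), 'rvec': array([ 2.18428293, -2.18853567,  0.03392845]), 'tvec': array([ -26.38510415,  522.3820697 , 1062.36618055])}
scene {'mtx': array([[483.99440971,   0.        , 249.60606166],
       [  0.        , 483.99440971, 188.19400768],
       [  0.        ,   0.        ,   1.        ]]), 'rvec': array([ 2.05936225,  1.05571145, -0.51136314]), 'tvec': array([-277.54662412, -217.98194456, 1455.85371909])}
0.1 [ 154.82789623 -553.03875136  230.21918811] [-3.11033050e+00 -4.26869034e-01 -8.01396989e-05] 85.43854725291142 -18.700000000000003
```

View pics/top0.png

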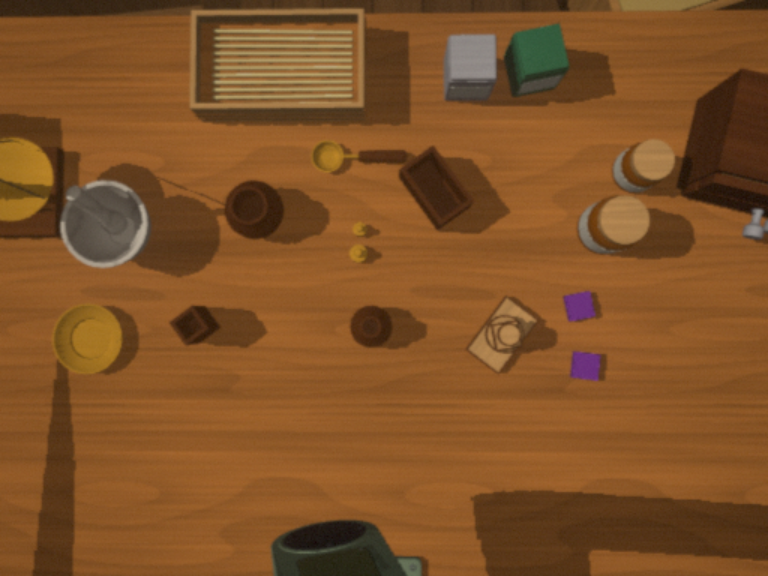

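View pics/scene0.png

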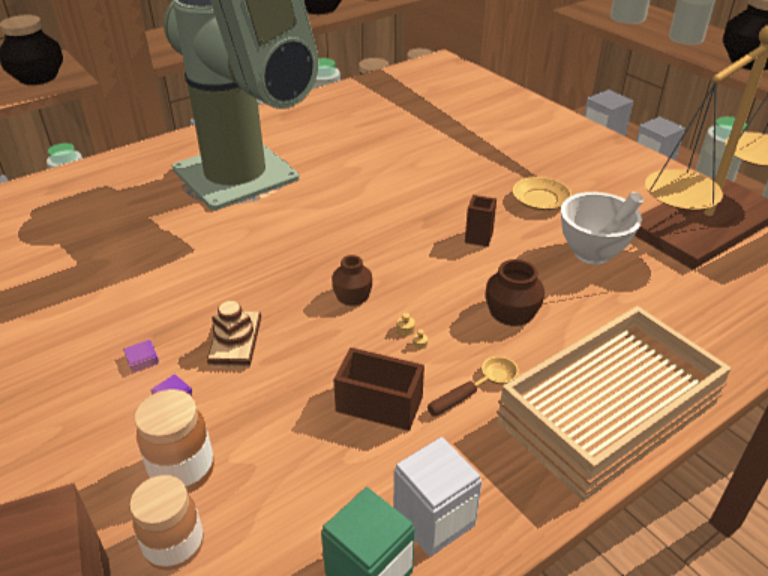

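Top view (768 px scale): the jars are the round one at (253,208), oblong (436,188), square (195,325) and small (371,326). The lid pile is at (503,333). The purple squares at (580,306) and (586,366) are not meant.

```bash
cat > h.py <<'E'
from workcell import arm
import cv2,numpy as np
from scipy.spatial.transform import Rotation as R
def look(n,save=None):
    ci=arm.camera_info(n);p,d=arm.get_image(n)
    if save: cv2.imwrite(f"pics/{save}.png",cv2.resize(p[:,:,::-1],(768,576)))
    return p,d,ci
def cloud(d,ci):
    K=ci["mtx"];v,u=np.indices(d.shape);r=cv2.Rodrigues(ci["rvec"])[0]
    c=np.stack([(u-K[0,2])/K[0,0]*d,(v-K[1,2])/K[1,1]*d,d],-1)
    w=(c-ci["tvec"])@r; w[d<=0]=np.nan
    return w
def ray(ci,px,z):
    "pixels -> world xy on plane z"
    r=cv2.Rodrigues(ci["rvec"])[0];px=np.asarray(px,float).reshape(-1,2)
    dd=np.c_[(px-ci["mtx"][:2,2])/ci["mtx"][0,0],np.ones(len(px))]@r
    o=-r.T@ci["tvec"]
    return (o+dd*((z-o[2])/dd[:,2:]))[:,:2]
def rect(xy):
    "min-area rectangle: centre, sizes, long-axis angle deg"
    (c,s,a)=cv2.minAreaRect(xy.astype(np.float32))
    if s[0]<s[1]: s=s[::-1];a+=90
    return np.round(c,1),np.round(s,1),round((a+90)%180-90,1)
def slab(w,zlo,zhi,cx,cy,rad):
    m=(w[...,2]>zlo)&(w[...,2]<zhi)&(np.hypot(w[...,0]-cx,w[...,1]-cy)<rad)
    return w[m]
def tool(target,yaw=None):
    "shift in tool axes (m) from measured TCP to world target; roll deg to put tool y along yaw (mod 180)"
    s=arm.state();r=R.from_rotvec(s["orientation"])
    sh=r.inv().apply(np.asarray(target)-s["ee_pos"])/1000
    M=r.as_matrix();roll=None
    if yaw is not None:
        cur=np.degrees(np.arctan2(M[1,1],M[0,1]));roll=-(yaw-cur);roll=round((roll+90)%180-90,1)
    print("t",round(s["time_s"],1),"tcp",np.round(s["ee_pos"],1),"q6",round(s["qpos"][5],2),"-> shift",np.round(sh,4),"roll",roll)
E
python3 - <<'E'
from h import *
z=np.load("pics/top0.npz");ci=arm.camera_info("top");w=cloud(z["d"],ci)
s=512/768
for n,(u,v),h,rad in[("round",(253,208),82,45),("oblong",(436,188),64,75),("square",(195,325),74,45),("small",(371,326),70,35),("pile",(503,333),0,75)]:
    c=ray(ci,[[u*s,v*s]],h)[0]
    if n=="pile":
        for k,(lo,hi) in enumerate([(10,22),(28,40),(46,58),(64,80)]):
            q=slab(w,lo,hi,*c,rad);print(n,k,len(q),rect(q[:,:2]),np.median(q[:,2]),q[:,:2].mean(0))
    else:
        q=slab(w,h-8,h+8,*c,rad);print(n,c,len(q),rect(q[:,:2]),np.median(q[:,2]))
i=arm.camera_info("wrist");r=cv2.Rodrigues(i["rvec"])[0];st=arm.state();T=R.from_rotvec(st["orientation"])
print("cam in tool",T.inv().apply(-r.T@i["tvec"]-st["ee_pos"]),(T.inv().as_matrix()@r.T).round(2),i["mtx"][0])
tool([440,-250,330],0)
E
```

```text
round [624.0739336  150.20882273] 234 (array([628. , 156.4]), array([56.6, 56. ]), 45.0) 82.49629482602433
oblong [ 655.57465841 -119.01617286] 497 (array([ 660.4, -119.6]), array([104.4,  63.1]), 35.8) 64.86201069976069
square [452.91796248 235.90262409] 223 (array([452.6, 245.2]), array([43.9, 42.3]), -53.4) 74.47236103716398
small [451.09522428 -22.28782603] 108 (array([450.7, -21.5]), array([33. , 30.8]), -0.2) 70.54910733930211
pile 0 672 (array([ 437.4, -222.2]), array([103.9,  62. ]), -37.0) 18.415096862323036 [ 436.59516074 -218.92676695]
pile 1 174 (array([ 438.6, -223.2]), array([56.5, 56.1]), -55.1) 35.83628954294255 [ 442.06209891 -218.77870037]
pile 2 132 (array([ 436.9, -222.9]), array([40. , 39.9]), -80.0) 53.80276000909196 [ 435.04365075 -218.0079246 ]
pile 3 192 (array([ 438.5, -224. ]), array([33.6, 30.6]), 89.9) 72.28434076543101 [ 438.85450397 -223.0676845 ]
cam in tool [ 7.72350705e+01 -5.28353011e-03 -1.42757480e+02] [[ 0.   -0.95 -0.3 ]
 [ 1.    0.   -0.  ]
 [ 0.   -0.3   0.95]] [342.39808129   0.         259.45843527]
t 0.1 tcp [ 154.8 -553.   230.2] q6 -0.15 -> shift [ 0.3563 -0.2152 -0.0992] roll -74.4
```

```bash
python3 -c "
from h import *
tool([438,-223,190],-80)"
```

```text
t 0.1 tcp [ 154.8 -553.   230.2] q6 -0.15 -> shift [ 0.3616 -0.2415  0.0408] roll 5.6
```

```bash
python3 -m crank '{"linear":[[0.362,-0.2415,0.041],[0.362,-0.2415,0.041],[0.362,-0.2415,0.041],[0.362,-0.2415,0.041],[0.362,-0.2415,0.041],[0.362,-0.2415,0.041],[0.362,-0.2415,0.041],[0.362,-0.2415,0.041],[0.362,-0.2415,0.041],[0.362,-0.2415,0.041],[0.362,-0.2415,0.041],[0.362,-0.2415,0.041]],"roll":[5.6,5.6,5.6,5.6,5.6,5.6,5.6,5.6,5.6,5.6,5.6,5.6],"fingers":[0.06,0.06,0.06,0.06,0.06,0.06,0.06,0.06,0.06,0.06,0.06,0.06]}' 30
cat >> h.py <<'E'
def pile(w,c,bands):
    for k in bands:
        q=slab(w,18*k+12,18*k+21,*c,70)
        print("lid",k,len(q),rect(q[:,:2]),"circ",np.round(cv2.minEnclosingCircle(q[:,:2].astype(np.float32))[0],1),"z",np.round(np.percentile(q[:,2],90),1))
E
python3 - <<'E'
from h import *
p,d,ci=look("wrist","w_pile");w=cloud(d,ci);print(arm.state()["ee_pos"])
pile(w,(438,-223),[0,1,2,3]);tool([451,-22,180],-80)
E
```

```text
time_s: 1.3
ee_pos: [437.9, -224.3, 190.2]
orientation: [3.13, 0.273, -0.001]
wrist_force: [0.9, -0.7, 0.5]
finger_gap: 59.8
grasp_force: 0.0
[ 437.80556847 -224.5791313   190.23402463]
lid 0 3738 (array([ 434.8, -221.5]), array([103.8,  62.4]), -37.1) circ [ 434.7 -221.8] z 18.9
lid 1 1025 (array([ 441.6, -221.5]), array([56.2, 47.4]), -80.8) circ [ 436.6 -222.3] z 36.8
lid 2 756 (array([ 434.8, -222.1]), array([40.3, 39.9]), 10.0) circ [ 434.6 -221.9] z 54.6
lid 3 1336 (array([ 437.2, -222.7]), array([33.2, 32.8]), -26.3) circ [ 437. -223.] z 72.8
t 1.4 tcp [ 437.8 -224.6  190.2] q6 0.75 -> shift [ 0.048  -0.1973  0.0102] roll -0.1
```

View pics/w_pile.png

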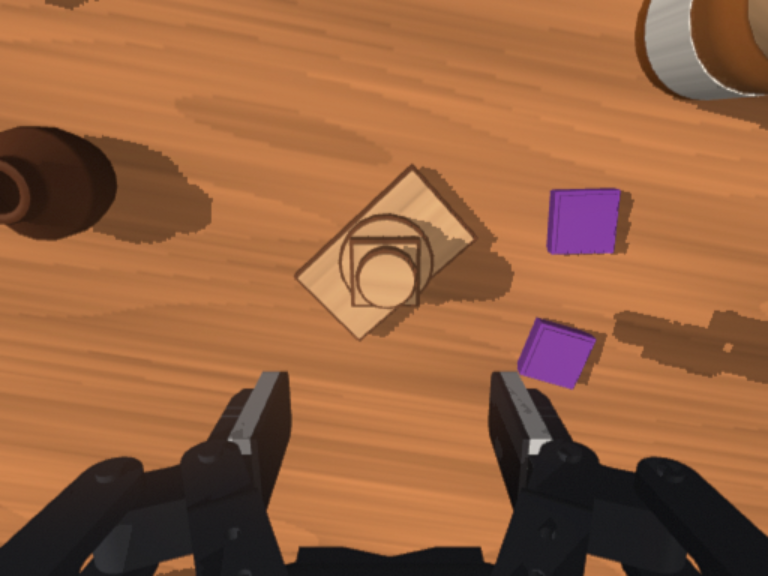

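The wrist view shows the pile at (385,270), with the pale square lid under the small disc at (385,278). The two purple squares at (585,220) and (557,352) are decoys, so the wooden lid in the pile is the one meant. Next is a tour of the jars.

```bash
cat >> h.py <<'E'
def jar(w,c,h,rad):
    q=slab(w,h-4,h+4,*c,rad);print(len(q),rect(q[:,:2]),"circ",[np.round(x,1) for x in cv2.minEnclosingCircle(q[:,:2].astype(np.float32))],"z",np.round(np.median(q[:,2]),1))
def tips(w):
    s=arm.state();t=R.from_rotvec(s["orientation"]).inv().apply((w-s["ee_pos"]).reshape(-1,3))
    t=t[(abs(t[:,0])<16)&(abs(t[:,1])<60)&(t[:,2]>-40)&(t[:,2]<10)]
    print("gap",round(s["finger_gap"],1),"tip z",np.round(np.percentile(t[:,2],[98,99.5,100]),1),"x",np.round([t[:,0].min(),t[:,0].max()],1))
E
python3 -m crank '{"linear":[[0.048,-0.197,0.01],[0.048,-0.197,0.01],[0.048,-0.197,0.01],[0.048,-0.197,0.01],[0.048,-0.197,0.01],[0.048,-0.197,0.01],[0.048,-0.197,0.01]],"roll":[0,0,0,0,0,0,0],"fingers":[0.04,0.04,0.04,0.04,0.04,0.04,0.04]}' >/dev/null
python3 - <<'E'
from h import *
p,d,ci=look("wrist");w=cloud(d,ci);tips(w)
jar(w,(451,-22),70,30);tool([453,240,180],-80)
q=cv2.imread("pics/w_pile.png")[140:420,280:660];cv2.imwrite("pics/crop.png",cv2.resize(q,None,fx=2,fy=2))
E
```

```text
gap 40.0 tip z [-5.3 -3.1 -1. ] x [-12.4  11.3]
856 (array([448.3, -20.1]), array([33.6, 32.9]), 11.2) circ [array([448.3, -20.4]), np.float64(17.1)] z 69.8
t 2.1 tcp [451.6 -23.2 180.5] q6 1.16 -> shift [ 0.0465 -0.259   0.0003] roll -0.1
```

View pics/crop.png

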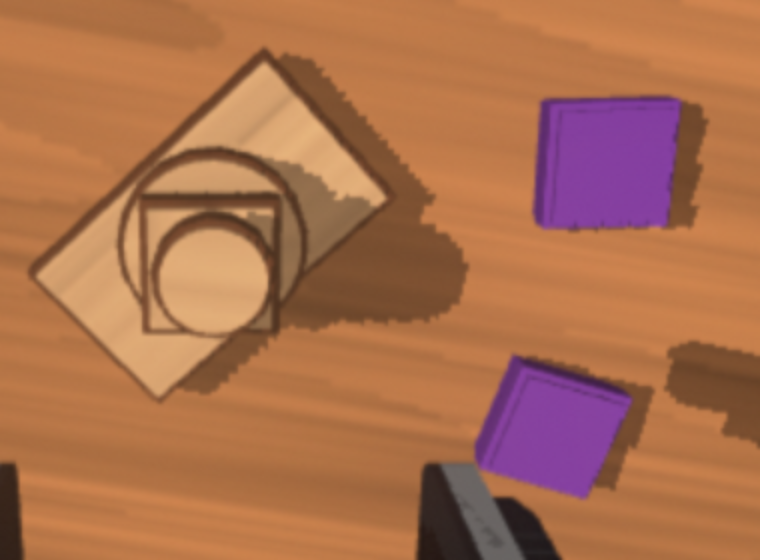

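The crop shows the wooden square lid at (210,265), under the small disc. The purple squares at (605,165) and (555,425) are the decoys.

```bash
python3 -m crank '{"linear":[[0.0465,-0.259,0],[0.0465,-0.259,0],[0.0465,-0.259,0],[0.0465,-0.259,0],[0.0465,-0.259,0],[0.0465,-0.259,0],[0.0465,-0.259,0],[0.0465,-0.259,0],[0.0465,-0.259,0]],"roll":[0,0,0,0,0,0,0,0,0],"fingers":[0.065,0.065,0.065,0.065,0.065,0.065,0.065,0.065,0.065]}' >/dev/null
python3 - <<'E'
from h import *
p,d,ci=look("wrist");w=cloud(d,ci);tips(w)
jar(w,(451,242),74,35);tool([624,154,190],-80)
E
```

```text
gap 65.0 tip z [-8.5 -7.  -5.5] x [-12.5  11.1]
1608 (array([450.4, 246.3]), array([42.7, 42.3]), 36.7) circ [array([450.8, 246.6]), np.float64(29.1)] z 74.0
t 3.0 tcp [452.5 239.8 180.2] q6 1.72 -> shift [ 0.1543  0.1139 -0.0098] roll -0.1
```

```bash
python3 -m crank '{"linear":[[0.154,0.114,-0.01],[0.154,0.114,-0.01],[0.154,0.114,-0.01],[0.154,0.114,-0.01],[0.154,0.114,-0.01],[0.154,0.114,-0.01],[0.154,0.114,-0.01]],"roll":[0,0,0,0,0,0,0],"fingers":[0.05,0.05,0.05,0.05,0.05,0.05,0.05]}' >/dev/null
python3 - <<'E'
from h import *
p,d,ci=look("wrist");w=cloud(d,ci)
jar(w,(626,154),82,42);tool([657,-118,180],-80)
E
```

```text
1657 (array([626.3, 158.2]), array([57.1, 57.1]), -11.8) circ [array([626.2, 158.3]), np.float64(29.1)] z 81.8
t 3.8 tcp [622.3 156.4 190.1] q6 1.51 -> shift [-0.0137  0.2763  0.01  ] roll 0.0
```

```bash
python3 -m crank '{"linear":[[-0.014,0.276,0.01],[-0.014,0.276,0.01],[-0.014,0.276,0.01],[-0.014,0.276,0.01],[-0.014,0.276,0.01],[-0.014,0.276,0.01],[-0.014,0.276,0.01],[-0.014,0.276,0.01],[-0.014,0.276,0.01]],"roll":[0,0,0,0,0,0,0,0,0],"fingers":[0.05,0.05,0.05,0.05,0.05,0.05,0.05,0.05,0.05]}' >/dev/null
python3 - <<'E'
from h import *
p,d,ci=look("wrist");w=cloud(d,ci)
jar(w,(658,-118),64,70);tool([437,-223,100],-80)
E
```

```text
3556 (array([ 657.8, -118.6]), array([104.6,  62.3]), 35.5) circ [array([ 658.4, -118.6]), np.float64(60.3)] z 64.1
t 4.8 tcp [ 657.6 -115.7  180.5] q6 1.09 -> shift [-0.236   0.0667  0.0804] roll 0.2
```

```bash
python3 -m crank '{"linear":[[-0.236,0.067,0],[-0.236,0.067,0],[-0.236,0.067,0],[-0.236,0.067,0],[-0.236,0.067,0],[-0.236,0.067,0.05],[-0.236,0.067,0.08],[-0.236,0.067,0.08],[-0.236,0.067,0.08],[-0.236,0.067,0.08]],"roll":[0,0,0,0,0,0,0,0,0,0],"fingers":[0.05,0.05,0.05,0.05,0.05,0.05,0.05,0.05,0.05,0.05]}' >/dev/null
python3 - <<'E'
from h import *
p,d,ci=look("wrist");w=cloud(d,ci)
pile(w,(437,-223),[3]);tool([437.1,-222.9,58],-80)
E
```

```text
lid 3 2676 (array([ 436.9, -222.7]), array([33.7, 33. ]), -11.7) circ [ 436.9 -222.7] z 72.8
t 5.8 tcp [ 439.2 -225.5  102.5] q6 0.74 -> shift [-0.0017 -0.0031  0.0445] roll 0.1
```

```bash
python3 -m crank '{"linear":[[0,0,0],[0,0,0]],"roll":[0,0],"fingers":[0.05,0.05]}'; python3 -c "
from h import *
tool([437.0,-222.8,58],-80)"
```

```text
time_s: 6.0
ee_pos: [438.1, -225.3, 101.5]
orientation: [3.128, 0.275, 0.003]
wrist_force: [0.3, -0.6, 0.7]
finger_gap: 50.1
grasp_force: 0.0
t 6.0 tcp [ 438.1 -225.3  101.5] q6 0.74 -> shift [-0.0007 -0.0027  0.0435] roll 0.1
```

```bash
python3 -m crank '{"linear":[[-0.001,-0.0025,0.02],[-0.001,-0.0025,0.04],[-0.001,-0.0025,0.0435],[-0.001,-0.0025,0.0435]],"roll":[0,0,0,0],"fingers":[0.05,0.05,0.05,0.05]}'; python3 -c "
from h import *
tool([437.0,-222.8,58],-80)"
```

```text
time_s: 6.4
ee_pos: [435.4, -222.3, 56.5]
orientation: [-3.129, -0.275, 0.002]
wrist_force: [-0.4, 0.6, 0.3]
finger_gap: 50.0
grasp_force: 0.0
t 6.4 tcp [ 435.4 -222.3   56.5] q6 0.75 -> shift [ 0.0015  0.0007 -0.0015] roll 0.0
```

```bash
python3 -m crank '{"linear":[[0.001,0.0005,-0.001],[0.001,0.0005,-0.001],[0.001,0.0005,-0.001],[0.001,0.0005,-0.001],[0.001,0.0005,-0.001],[0.001,0.0005,-0.001]],"roll":[0,0,0,0,0,0],"fingers":[0.03,0.03,0.03,0.03,0.03,0.03]}' 30; python3 -c "
from h import *
tool([437.0,-222.8,58],-80)
tool([448.3,-20.3,110])"
```

```text
time_s: 7.0
ee_pos: [437.9, -223.8, 59.1]
orientation: [3.128, 0.274, 0.004]
wrist_force: [1.2, 0.8, 5.5]
finger_gap: 32.1
grasp_force: 30.1
t 7.0 tcp [ 437.9 -223.8   59.1] q6 0.75 -> shift [-0.0008 -0.0011  0.0011] roll 0.0
t 7.0 tcp [ 437.9 -223.8   59.1] q6 0.75 -> shift [ 0.0457 -0.1984 -0.0513] roll None
```

```bash
python3 -m crank '{"linear":[[0,0,-0.01],[0,0,-0.03],[0,0,-0.06],[0,0,-0.06],[0,0,-0.06]],"roll":[0,0,0,0,0],"fingers":[0.03,0.03,0.03,0.03,0.03]}'; python3 - <<'E'
from h import *
p,d,ci=look("wrist","w_g1");w=cloud(d,ci);s=arm.state();print(s["ee_pos"])
T=R.from_rotvec(s["orientation"])
t=T.inv().apply((w-s["ee_pos"]).reshape(-1,3)).reshape(w.shape)
hsv=cv2.cvtColor(p,cv2.COLOR_RGB2HSV)
m=(abs(t[...,0])<30)&(abs(t[...,1])<30)&(t[...,2]>-30)&(t[...,2]<15)&(hsv[...,2]>140)
print(m.sum(),np.median(t[m],0),t[m].min(0),t[m].max(0))
pile(w,(435,-222),[0,1,2])
E
```

```text
time_s: 7.5
ee_pos: [437.0, -223.1, 118.5]
orientation: [3.129, 0.275, 0.002]
wrist_force: [0.3, -0.1, -0.2]
finger_gap: 32.3
grasp_force: 29.9
[ 436.24545574 -222.48261553  117.41512091]
3098 [  1.18542598   0.55480029 -14.02216928] [-16.86797979 -15.50264214 -24.39965116] [15.39782822 23.55083151  4.87289658]
lid 0 5174 (array([ 434.8, -221.3]), array([104.2,  62.2]), -37.2) circ [ 435.2 -221.1] z 18.9
lid 1 1636 (array([ 441.6, -221.4]), array([57.5, 47.1]), -80.8) circ [ 436.4 -222.3] z 36.8
lid 2 2998 (array([ 435.2, -222.1]), array([40.2, 40. ]), 10.6) circ [ 434.9 -222.1] z 54.8
```

View pics/w_g1.png

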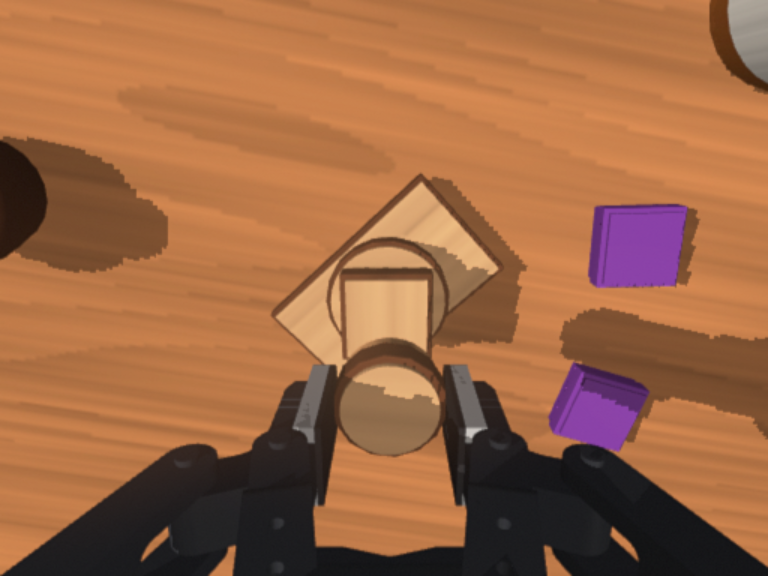

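The disc is held level between the pads at (390,405), and the rest of the pile has not shifted.

```bash
cat >> h.py <<'E'
def held(w,p,rad):
    s=arm.state();t=R.from_rotvec(s["orientation"]).inv().apply((w-s["ee_pos"]).reshape(-1,3)).reshape(w.shape)
    v=p.max(2)
    m=(abs(t[...,0])<rad)&(abs(t[...,1])<rad)&(t[...,2]>-30)&(t[...,2]<8)&(v>70)
    z=np.median(t[m][:,2]);m&=abs(t[...,2]-z)<1.8
    n,l,st,_=cv2.connectedComponentsWithStats(m.astype(np.uint8));m=l==1+np.argmax(st[1:,4]);q=t[m]
    print("held n",m.sum(),"top z",np.round(z,1),"circ",[np.round(x,1) for x in cv2.minEnclosingCircle(q[:,:2].astype(np.float32))],"rect",rect(q[:,:2]))
    tilt=np.linalg.lstsq(np.c_[q[:,:2],np.ones(len(q))],q[:,2],rcond=None)[0][:2];print("tilt deg",np.round(np.degrees(tilt),1))
E
python3 - <<'E'
from h import *
p,d,ci=look("wrist");w=cloud(d,ci);held(w,p,25);tool([448.3,-20.3,105],-80)
E
```

```text
held n 3564 top z -13.4 circ [array([0.1, 0.4]), np.float64(16.9)] rect (array([0.1, 0.4]), array([32.6, 31.9]), -2.2)
tilt deg [ 0.9 -0.1]
t 7.6 tcp [ 435.8 -222.2  116.8] q6 0.75 -> shift [ 0.0475 -0.1966  0.0121] roll 0.0
```

```bash
python3 -m crank '{"linear":[[0.0475,-0.197,0.012],[0.0475,-0.197,0.012],[0.0475,-0.197,0.012],[0.0475,-0.197,0.012],[0.0475,-0.197,0.012],[0.0475,-0.197,0.012],[0.0475,-0.197,0.012],[0.0475,-0.197,0.012],[0.0475,-0.197,0.012],[0.0475,-0.197,0.012]],"roll":[0,0,0,0,0,0,0,0,0,0],"fingers":[0.03,0.03,0.03,0.03,0.03,0.03,0.03,0.03,0.03,0.03]}'; python3 - <<'E'
from h import *
p,d,ci=look("wrist","w_j1");w=cloud(d,ci);held(w,p,25);tool([448.3,-20.3,74.5],-80)
jar(w,(448.3,-20.3),70,30)
E
```

```text
time_s: 8.6
ee_pos: [449.4, -21.8, 105.8]
orientation: [3.13, 0.271, 0.0]
wrist_force: [0.9, 0.8, -0.7]
finger_gap: 32.4
grasp_force: 30.0
held n 3542 top z -12.8 circ [array([-0.5,  0.1]), np.float64(16.8)] rect (array([-0.6,  0.6]), array([32.8, 31.8]), 8.5)
tilt deg [0.7 0. ]
t 8.7 tcp [449.3 -21.5 105.8] q6 1.16 -> shift [-0.0008 -0.0014  0.0313] roll -0.1
954 (array([453.7, -19. ]), array([33.4, 22.8]), -74.2) circ [array([448.8, -20.3]), np.float64(16.9)] z 69.7
```

```bash
python3 -m crank '{"linear":[[-0.0005,-0.0013,0.015],[-0.0005,-0.0013,0.025],[-0.0005,-0.0013,0.0295],[-0.0005,-0.0013,0.0295],[-0.0005,-0.0013,0.0295]],"roll":[0,0,0,0,0],"fingers":[0.03,0.03,0.03,0.03,0.03]}'; python3 -c "
from h import *
tool([448.5,-20.3,74.5],-80)"
```

```text
time_s: 9.15
ee_pos: [448.7, -19.6, 76.4]
orientation: [3.13, 0.275, 0.0]
wrist_force: [1.3, 0.4, -0.2]
finger_gap: 32.4
grasp_force: 30.0
t 9.2 tcp [448.7 -19.6  76.4] q6 1.16 -> shift [-0.0004  0.0007  0.0019] roll 0.0
```

```bash
python3 -m crank '{"linear":[[0,0.0005,0.001],[0,0.0005,0.002],[0,0.0005,0.003],[0,0.0005,0.003]],"roll":[0,0,0,0],"fingers":[0.03,0.03,0.03,0.03]}'
```

```text
time_s: 9.55
ee_pos: [449.2, -20.1, 74.2]
orientation: [3.129, 0.275, 0.001]
wrist_force: [-1.1, -0.9, 5.6]
finger_gap: 32.1
grasp_force: 30.4
```

```bash
python3 -m crank '{"linear":[[0,0,0],[0,0,0],[0,0,0],[0,0,-0.02],[0,0,-0.06],[0,0,-0.1],[0,0,-0.1],[0,0,-0.1]],"roll":[0,0,0,0,0,0,0,0],"fingers":[0.05,0.05,0.05,0.05,0.05,0.05,0.05,0.05]}'; cat >> h.py <<'E'
def placed(w,c,h,rad):
    q=slab(w,h+15,h+21,*c,rad);z=slab(w,h+17,h+21,*c,rad)
    tilt=np.linalg.lstsq(np.c_[z[:,:2]-c,np.ones(len(z))],z[:,2],rcond=None)[0][:2]
    print("placed",len(q),rect(q[:,:2]),"circ",[np.round(x,1) for x in cv2.minEnclosingCircle(q[:,:2].astype(np.float32))],"z",np.round(np.percentile(q[:,2],[5,50,95]),1),"tilt",np.round(np.degrees(tilt),1))
E
python3 - <<'E'
from h import *
p,d,ci=look("wrist","w_p1");w=cloud(d,ci);placed(w,(448.5,-20.3),70,25);jar(w,(448.5,-20.3),70,30);tool([435.3,-222,100],-80)
E
```

```text
time_s: 10.35
ee_pos: [449.4, -20.1, 174.2]
orientation: [3.129, 0.275, 0.004]
wrist_force: [-0.4, -1.4, -0.9]
finger_gap: 50.0
grasp_force: 0.0
placed 1526 (array([448.5, -20.3]), array([32.6, 32.6]), 59.6) circ [array([448.6, -20.3]), np.float64(16.7)] z [85.4 87.3 88.6] tilt [ 0.5 -0.1]
135 (array([458.3, -18.9]), array([32.8, 13.4]), -81.1) circ [array([452.1, -19.8]), np.float64(16.4)] z 69.1
t 10.4 tcp [448.1 -19.8 172.7] q6 1.16 -> shift [-0.0477  0.1969  0.0727] roll 0.0
```

View pics/w_p1.png

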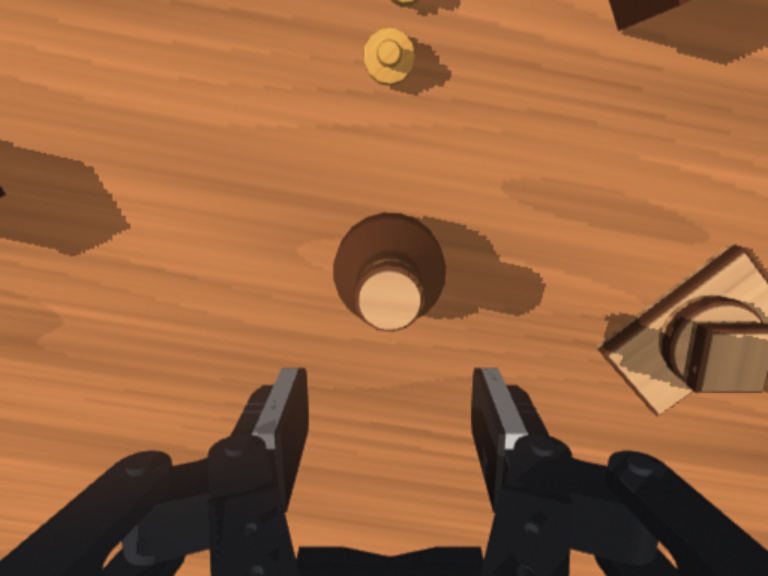

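The small jar is closed, with its lid centred at (390,298). Next is the square lid.

```bash
python3 -m crank '{"linear":[[-0.0477,0.1969,0],[-0.0477,0.1969,0],[-0.0477,0.1969,0],[-0.0477,0.1969,0.05],[-0.0477,0.1969,0.092],[-0.0477,0.1969,0.092],[-0.0477,0.1969,0.092],[-0.0477,0.1969,0.092],[-0.0477,0.1969,0.092]],"roll":[0,0,0,0,0,0,0,0,0],"fingers":[0.058,0.058,0.058,0.058,0.058,0.058,0.058,0.058,0.058]}' | head -2; python3 - <<'E'
from h import *
p,d,ci=look("wrist");w=cloud(d,ci);pile(w,(435,-222),[2]);tool([435.2,-222.1,40],-79.7)
E
```

```text
time_s: 11.3
ee_pos: [437.5, -222.1, 83.1]
lid 2 4822 (array([ 435. , -222.1]), array([40.4, 40. ]), 10.1) circ [ 435.1 -222.1] z 54.8
t 11.3 tcp [ 437.5 -222.2   83.3] q6 0.75 -> shift [-0.0024 -0.0006  0.0433] roll -0.2
```

```bash
python3 -m crank '{"linear":[[-0.0017,-0.0005,0.02],[-0.0017,-0.0005,0.038],[-0.0017,-0.0005,0.0425],[-0.0017,-0.0005,0.0425],[-0.0017,-0.0005,0.0425],[-0.0017,-0.0005,0.0425]],"roll":[0,0,0,0,0,0],"fingers":[0.058,0.058,0.058,0.058,0.058,0.058]}' ; python3 -c "
from h import *
tool([435.2,-222.1,40],-79.7)"
```

```text
time_s: 11.95
ee_pos: [435.2, -222.5, 40.1]
orientation: [3.128, 0.275, 0.003]
wrist_force: [-0.5, -0.1, 0.8]
finger_gap: 58.0
grasp_force: 0.0
t 11.9 tcp [ 435.2 -222.5   40.1] q6 0.75 -> shift [ 0.0001 -0.0004  0.0001] roll -0.3
```

```bash
python3 -m crank '{"linear":[[0,0,0],[0,0,0],[0,0,0],[0,0,0],[0,0,0],[0,0,0],[0,0,-0.005],[0,0,-0.02],[0,0,-0.06],[0,0,-0.08],[0,0,-0.08],[0,0,-0.08],[0,0,-0.08]],"roll":[0,0,0,0,0,0,0,0,0,0,0,0,0],"fingers":[0.036,0.036,0.036,0.036,0.036,0.036,0.036,0.036,0.036,0.036,0.036,0.036,0.036]}' 30; python3 - <<'E'
from h import *
p,d,ci=look("wrist","w_g2");w=cloud(d,ci);held(w,p,27);pile(w,(435,-222),[0,1]);tool([450.4,246.4,120],36.7);tool([450.4,246.4,120],-53.3)
E
```

```text
time_s: 13.25
ee_pos: [433.0, -221.1, 117.2]
orientation: [-3.127, -0.274, 0.004]
wrist_force: [0.4, -0.5, -0.2]
finger_gap: 39.4
grasp_force: 30.9
held n 6543 top z -14.3 circ [array([0.2, 0.7]), np.float64(26.5)] rect (array([ 0.6, -0. ]), array([40.1, 39.1]), 0.3)
tilt deg [ 0.4 -0.1]
lid 0 4893 (array([ 434.8, -221.4]), array([104. ,  62.4]), -37.2) circ [ 435.2 -221.3] z 18.9
lid 1 4454 (array([ 442.2, -221. ]), array([57.2, 45.5]), -80.2) circ [ 436.4 -222.3] z 36.9
t 13.3 tcp [ 432.9 -221.   117. ] q6 0.75 -> shift [ 0.0986 -0.4572 -0.002 ] roll 63.3
t 13.3 tcp [ 432.9 -221.   117. ] q6 0.75 -> shift [ 0.0986 -0.4572 -0.002 ] roll -26.7
```

```bash
python3 -m crank '{"linear":[[0.0986,-0.457,0],[0.0986,-0.457,0],[0.0986,-0.457,0],[0.0986,-0.457,0],[0.0986,-0.457,0],[0.0986,-0.457,0],[0.0986,-0.457,0],[0.0986,-0.457,0],[0.0986,-0.457,0],[0.0986,-0.457,0],[0.0986,-0.457,0],[0.0986,-0.457,0],[0.0986,-0.457,0],[0.0986,-0.457,0]],"roll":[-8,-16,-24,-26.7,-26.7,-26.7,-26.7,-26.7,-26.7,-26.7,-26.7,-26.7,-26.7,-26.7],"fingers":[0.036,0.036,0.036,0.036,0.036,0.036,0.036,0.036,0.036,0.036,0.036,0.036,0.036,0.036]}' | head -2; python3 - <<'E'
from h import *
p,d,ci=look("wrist","w_j2");w=cloud(d,ci);held(w,p,27);jar(w,(450.4,246.4),74,35);tool([450.4,246.4,78.5],-53.3)
E
```

```text
time_s: 14.7
ee_pos: [451.6, 243.9, 118.4]
held n 6650 top z -13.9 circ [array([ 0.2, -0.6]), np.float64(27.2)] rect (array([ 0.3, -0.3]), array([39.7, 39.5]), -0.2)
tilt deg [0.4 0.1]
1349 (array([459.6, 253. ]), array([42.1, 20.2]), -53.6) circ [array([459.6, 253. ]), np.float64(23.1)] z 74.0
t 14.8 tcp [451.7 244.  118.5] q6 1.26 -> shift [ 0.0004 -0.0027  0.04  ] roll -0.1
```

```bash
python3 -m crank '{"linear":[[0.0002,-0.0024,0.015],[0.0002,-0.0024,0.03],[0.0002,-0.0024,0.0375],[0.0002,-0.0024,0.0375],[0.0002,-0.0024,0.0375],[0.0002,-0.0024,0.0375]],"roll":[0,0,0,0,0,0],"fingers":[0.036,0.036,0.036,0.036,0.036,0.036]}'; python3 -c "
from h import *
tool([450.6,246.4,78.5],-53.3)"
```

```text
time_s: 15.35
ee_pos: [451.2, 247.4, 82.1]
orientation: [-2.982, -0.989, -0.003]
wrist_force: [0.0, 0.1, -0.3]
finger_gap: 38.8
grasp_force: 30.9
t 15.3 tcp [451.2 247.4  82.1] q6 1.26 -> shift [-0.0011  0.0004  0.0036] roll 0.0
```

```bash
python3 -m crank '{"linear":[[-0.001,0.0005,0.002],[-0.001,0.0005,0.0035],[-0.001,0.0005,0.0045],[-0.001,0.0005,0.0045],[-0.001,0.0005,0.0045]],"roll":[0,0,0,0,0],"fingers":[0.036,0.036,0.036,0.036,0.036]}'; python3 -c "
from h import *
tool([450.6,246.4,78.5],-53.3)"
```

```text
time_s: 15.85
ee_pos: [450.2, 246.4, 77.8]
orientation: [2.981, 0.99, 0.001]
wrist_force: [-1.8, -1.5, 6.9]
finger_gap: 39.1
grasp_force: 31.5
t 15.8 tcp [450.2 246.4  77.8] q6 1.26 -> shift [ 0.0003  0.0002 -0.0007] roll 0.0
```

Contact. I'll release, rise and check.

```bash
python3 -m crank '{"linear":[[0,0,0],[0,0,0],[0,0,0],[0,0,0],[0,0,-0.02],[0,0,-0.06],[0,0,-0.1],[0,0,-0.1],[0,0,-0.1]],"roll":[0,0,0,0,0,0,0,0,0],"fingers":[0.056,0.056,0.056,0.056,0.056,0.056,0.056,0.056,0.056]}'|head -2
python3 - <<'E'
from h import *
p,d,ci=look("wrist","w_p2");w=cloud(d,ci);placed(w,(450.5,246.4),74,35);jar(w,(450.5,246.4),74,35);tool([436.4,-222.3,170],-80)
E
```

```text
time_s: 16.75
ee_pos: [450.8, 246.6, 178.1]
placed 2920 (array([450.5, 246.9]), array([39.9, 39.7]), -53.3) circ [array([450. , 246.5]), np.float64(27.5)] z [89.7 91.9 93.1] tilt [0. 0.]
309 (array([452.3, 247.4]), array([42. , 38.3]), -53.4) circ [array([452.2, 247.3]), np.float64(28.3)] z 73.9
t 16.8 tcp [449.6 246.2 176.5] q6 1.26 -> shift [-0.2907  0.3676  0.0065] roll 26.7
```

View pics/w_p2.png

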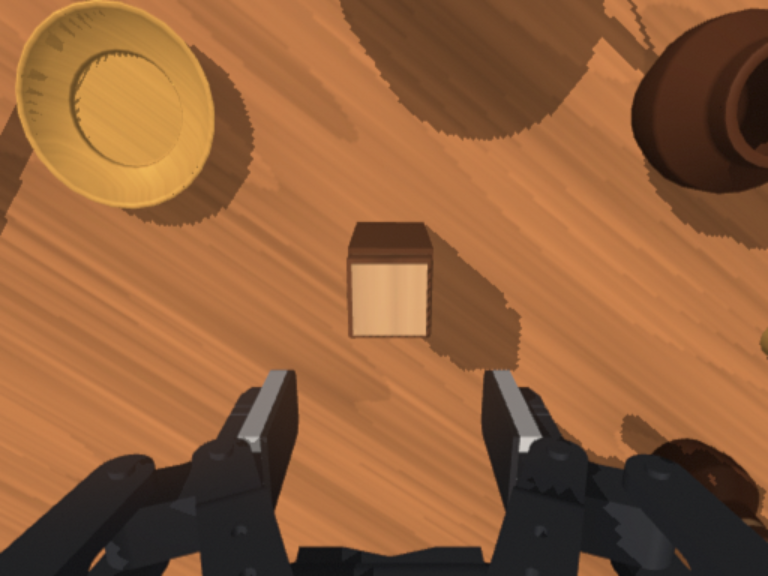

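The square lid is on straight and centred at (390,300). Next is the round lid.

```bash
python3 -m crank '{"linear":[[-0.2907,0.3676,0],[-0.2907,0.3676,0],[-0.2907,0.3676,0],[-0.2907,0.3676,0],[-0.2907,0.3676,0],[-0.2907,0.3676,0],[-0.2907,0.3676,0],[-0.2907,0.3676,0],[-0.2907,0.3676,0],[-0.2907,0.3676,0.05],[-0.2907,0.3676,0.09],[-0.2907,0.3676,0.11],[-0.2907,0.3676,0.11],[-0.2907,0.3676,0.11]],"roll":[8,16,24,26.7,26.7,26.7,26.7,26.7,26.7,26.7,26.7,26.7,26.7,26.7],"fingers":[0.076,0.076,0.076,0.076,0.076,0.076,0.076,0.076,0.076,0.076,0.076,0.076,0.076,0.076]}' | head -2; python3 - <<'E'
from h import *
p,d,ci=look("wrist");w=cloud(d,ci);pile(w,(436,-222),[0,1]);tips(w);tool([436.4,-222.3,20],-80)
E
```

```text
time_s: 18.2
ee_pos: [435.9, -221.5, 65.7]
lid 0 8780 (array([ 434.7, -221.3]), array([104.2,  62.4]), -37.1) circ [ 435.1 -221.2] z 18.8
lid 1 7864 (array([ 436.5, -222.4]), array([57.4, 57.3]), 4.1) circ [ 436.2 -222.7] z 36.8
gap 76.1 tip z [-10.1  -8.7  -6.8] x [-14.1  10.2]
t 18.2 tcp [ 437.1 -222.2   67.1] q6 0.75 -> shift [-0.0007 -0.0001  0.0471] roll 0.1
```

```bash
python3 -m crank '{"linear":[[0,0,0.02],[0,0,0.04],[0,0,0.047],[0,0,0.047],[0,0,0.047],[0,0,0.047]],"roll":[0,0,0,0,0,0],"fingers":[0.076,0.076,0.076,0.076,0.076,0.076]}' ; python3 -c "
from h import *
tool([436.4,-222.4,19],-80)"
```

```text
time_s: 18.85
ee_pos: [437.9, -222.9, 21.2]
orientation: [3.128, 0.275, 0.003]
wrist_force: [0.4, 0.2, -0.8]
finger_gap: 76.2
grasp_force: 0.0
t 18.9 tcp [ 437.9 -222.9   21.2] q6 0.75 -> shift [-0.0014 -0.0008  0.0022] roll 0.0
```

```bash
python3 -m crank '{"linear":[[-0.0014,-0.0005,0.0015],[-0.0014,-0.0005,0.0015],[-0.0014,-0.0005,0.0015],[-0.0014,-0.0005,0.0015],[-0.0014,-0.0005,0.0015],[-0.0014,-0.0005,0.0015],[-0.0014,-0.0005,0.0015],[-0.0014,-0.0005,-0.005],[-0.0014,-0.0005,-0.02],[-0.0014,-0.0005,-0.06],[-0.0014,-0.0005,-0.1],[-0.0014,-0.0005,-0.1],[-0.0014,-0.0005,-0.1],[-0.0014,-0.0005,-0.1]],"roll":[0,0,0,0,0,0,0,0,0,0,0,0,0,0],"fingers":[0.054,0.054,0.054,0.054,0.054,0.054,0.054,0.054,0.054,0.054,0.054,0.054,0.054,0.054]}' 30; python3 - <<'E'
from h import *
p,d,ci=look("wrist","w_g3");w=cloud(d,ci);held(w,p,34);pile(w,(435,-221),[0]);tool([626.2,158.3,130],-80)
E
```

```text
time_s: 20.25
ee_pos: [434.2, -221.1, 118.6]
orientation: [-3.128, -0.274, 0.003]
wrist_force: [-1.2, -0.1, -0.5]
finger_gap: 56.1
grasp_force: 32.3
held n 11678 top z -17.1 circ [array([1.1, 0.4]), np.float64(28.6)] rect (array([1.2, 0.4]), array([57.1, 55.5]), 3.4)
tilt deg [ 0.2 -0. ]
lid 0 8094 (array([ 434.8, -221.5]), array([103.9,  62.4]), -37.2) circ [ 435.2 -221.3] z 18.9
t 20.3 tcp [ 434.  -221.   118.1] q6 0.75 -> shift [ 0.2553 -0.34   -0.0116] roll 0.0
```

```bash
python3 -m crank '{"linear":[[0.2542,-0.34,-0.01],[0.2542,-0.34,-0.01],[0.2542,-0.34,-0.01],[0.2542,-0.34,-0.01],[0.2542,-0.34,-0.01],[0.2542,-0.34,-0.01],[0.2542,-0.34,-0.01],[0.2542,-0.34,-0.01],[0.2542,-0.34,-0.01],[0.2542,-0.34,-0.01],[0.2542,-0.34,-0.01],[0.2542,-0.34,-0.01],[0.2542,-0.34,-0.01]],"roll":[0,0,0,0,0,0,0,0,0,0,0,0,0],"fingers":[0.054,0.054,0.054,0.054,0.054,0.054,0.054,0.054,0.054,0.054,0.054,0.054,0.054]}' | head -2; python3 - <<'E'
from h import *
p,d,ci=look("wrist","w_j3");w=cloud(d,ci);held(w,p,34);jar(w,(626.2,158.3),82,42);tool([626.2,158.3,83],-80)
E
```

```text
time_s: 21.6
ee_pos: [625.6, 155.6, 129.1]
held n 11618 top z -16.3 circ [array([0.5, 0.4]), np.float64(28.7)] rect (array([0.6, 0. ]), array([56.6, 56.1]), -51.9)
tilt deg [ 0.2 -0. ]
1403 (array([639.3, 161.6]), array([57.5, 30.8]), -75.6) circ [array([627.3, 158.5]), np.float64(28.8)] z 81.8
t 21.6 tcp [625.9 155.7 129.4] q6 1.51 -> shift [ 0.0008 -0.0025  0.0464] roll -0.1
```

```bash
python3 -m crank '{"linear":[[0,-0.0025,0.02],[0,-0.0025,0.035],[0,-0.0025,0.043],[0,-0.0025,0.043],[0,-0.0025,0.043],[0,-0.0025,0.043]],"roll":[0,0,0,0,0,0],"fingers":[0.054,0.054,0.054,0.054,0.054,0.054]}'; python3 - <<'E'
from h import *
tool([626.3,158.3,83],-80)
p,d,ci=look("wrist");w=cloud(d,ci);held(w,p,34)
E
```

```text
time_s: 22.25
ee_pos: [626.7, 159.6, 87.7]
orientation: [-3.13, -0.274, -0.003]
wrist_force: [0.0, -0.2, 0.4]
finger_gap: 56.4
grasp_force: 32.3
t 22.2 tcp [626.7 159.6  87.7] q6 1.51 -> shift [-0.0007  0.0012  0.0047] roll 0.0
held n 11610 top z -16.5 circ [array([0.9, 0.6]), np.float64(28.8)] rect (array([0.9, 0.3]), array([56.7, 56.2]), -6.9)
tilt deg [ 0.3 -0. ]
```

```bash
python3 -m crank '{"linear":[[-0.001,0.0006,0.002],[-0.001,0.0006,0.004],[-0.001,0.0006,0.0055],[-0.001,0.0006,0.0055],[-0.001,0.0006,0.0055]],"roll":[0,0,0,0,0],"fingers":[0.054,0.054,0.054,0.054,0.054]}'; python3 -c "
from h import *
tool([626.3,158.3,83],-80)"
```

```text
time_s: 22.8
ee_pos: [625.6, 158.9, 82.8]
orientation: [-3.129, -0.275, -0.002]
wrist_force: [-2.1, -1.6, 6.4]
finger_gap: 56.4
grasp_force: 32.8
t 22.8 tcp [625.6 158.9  82.8] q6 1.51 -> shift [ 0.0006  0.0008 -0.0002] roll 0.0
```

```bash
python3 -m crank '{"linear":[[0,0,0],[0,0,0],[0,0,0],[0,0,0],[0,0,-0.02],[0,0,-0.06],[0,0,-0.1],[0,0,-0.1],[0,0,-0.1]],"roll":[0,0,0,0,0,0,0,0,0],"fingers":[0.076,0.076,0.076,0.076,0.076,0.076,0.076,0.076,0.076]}'|head -2
python3 - <<'E'
from h import *
p,d,ci=look("wrist","w_p3");w=cloud(d,ci);placed(w,(626.3,158.3),82,40);jar(w,(626.3,158.3),82,42);tool([434.8,-221.4,170],52.9)
E
```

```text
time_s: 23.7
ee_pos: [626.1, 159.0, 183.0]
placed 4786 (array([626.4, 159.1]), array([56.9, 56.6]), 3.2) circ [array([626.3, 158.7]), np.float64(28.8)] z [ 97.7  99.5 100.7] tilt [0.1 0.5]
188 (array([645.9, 158.5]), array([53.6, 18.6]), -89.3) circ [array([636.5, 158.4]), np.float64(26.8)] z 81.1
t 23.8 tcp [624.7 158.8 180.9] q6 1.51 -> shift [-0.2532  0.3413  0.011 ] roll 47.1
```

View pics/w_p3.png

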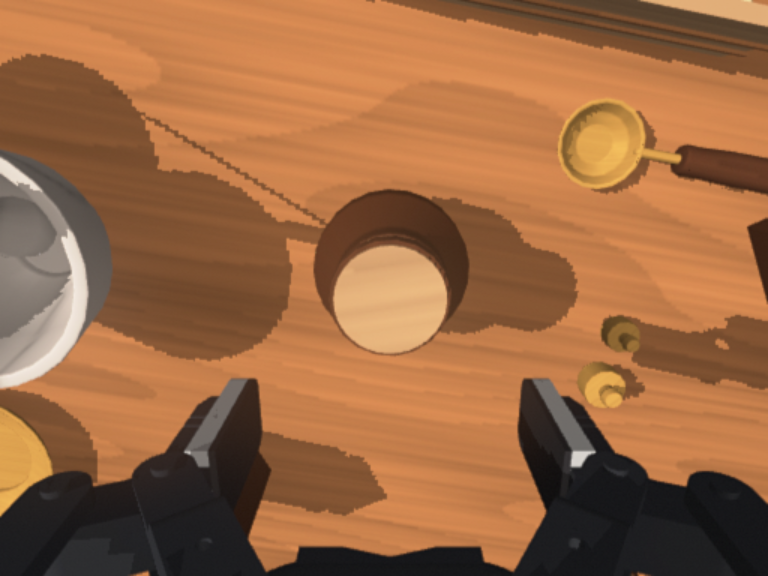

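The round jar is closed, with its lid centred at (390,300). Last is the oblong lid.

```bash
python3 -m crank '{"linear":[[-0.2532,0.3413,0],[-0.2532,0.3413,0],[-0.2532,0.3413,0],[-0.2532,0.3413,0],[-0.2532,0.3413,0],[-0.2532,0.3413,0],[-0.2532,0.3413,0],[-0.2532,0.3413,0],[-0.2532,0.3413,0.04],[-0.2532,0.3413,0.08],[-0.2532,0.3413,0.12],[-0.2532,0.3413,0.13],[-0.2532,0.3413,0.13],[-0.2532,0.3413,0.13]],"roll":[8,16,24,32,40,47,47,47,47,47,47,47,47,47],"fingers":[0.082,0.082,0.082,0.082,0.082,0.082,0.082,0.082,0.082,0.082,0.082,0.082,0.082,0.082]}' | head -2; python3 - <<'E'
from h import *
p,d,ci=look("wrist");w=cloud(d,ci);pile(w,(435,-221),[0]);tips(w);tool([434.8,-221.3,1],52.9)
E
```

```text
time_s: 25.15
ee_pos: [435.9, -221.6, 52.0]
lid 0 18590 (array([ 434.6, -221.2]), array([104.7,  62.2]), -37.2) circ [ 434.8 -221.3] z 18.9
gap 82.0 tip z [-12.8 -11.5  -9.9] x [-13.4  10.6]
t 25.2 tcp [ 436.6 -222.    52.8] q6 1.57 -> shift [-0.0021  0.0005  0.0518] roll 0.2
```

```bash
python3 -m crank '{"linear":[[-0.0015,0.0005,0.02],[-0.0015,0.0005,0.04],[-0.0015,0.0005,0.049],[-0.0015,0.0005,0.049],[-0.0015,0.0005,0.049],[-0.0015,0.0005,0.049]],"roll":[0,0,0,0,0,0],"fingers":[0.082,0.082,0.082,0.082,0.082,0.082]}' ; python3 -c "
from h import *
tool([434.7,-221.3,1],52.9)"
```

```text
time_s: 25.8
ee_pos: [434.9, -221.6, 3.6]
orientation: [2.979, -0.995, 0.004]
wrist_force: [0.3, -0.1, -0.2]
finger_gap: 82.2
grasp_force: 0.0
t 25.8 tcp [ 434.9 -221.6    3.6] q6 1.57 -> shift [-0.0003 -0.0001  0.0026] roll 0.1
```

```bash
python3 -m crank '{"linear":[[0,0,0.002],[0,0,0.002],[0,0,0.002],[0,0,0.002],[0,0,0.002],[0,0,0.002],[0,0,0.002],[0,0,-0.005],[0,0,-0.02],[0,0,-0.06],[0,0,-0.1],[0,0,-0.12],[0,0,-0.12],[0,0,-0.12],[0,0,-0.12]],"roll":[0,0,0,0,0,0,0,0,0,0,0,0,0,0,0],"fingers":[0.058,0.058,0.058,0.058,0.058,0.058,0.058,0.058,0.058,0.058,0.058,0.058,0.058,0.058,0.058]}' 40; python3 - <<'E'
from h import *
p,d,ci=look("wrist","w_g4");w=cloud(d,ci);held(w,p,62);tool([658.0,-118.6,125],-54.5)
E
```

```text
time_s: 27.3
ee_pos: [432.3, -219.8, 120.4]
orientation: [-2.978, 0.996, 0.006]
wrist_force: [-0.1, 0.1, 0.4]
finger_gap: 61.0
grasp_force: 43.9
held n 29055 top z -17.1 circ [array([2.4, 0.9]), np.float64(57.3)] rect (array([1.7, 0.7]), array([101.8,  61. ]), -0.1)
tilt deg [0.1 0. ]
t 27.4 tcp [ 432.3 -219.8  120.2] q6 1.57 -> shift [ 0.1195 -0.2166 -0.0053] roll -72.5
```

```bash
python3 -m crank '{"linear":[[0.1195,-0.2166,0],[0.1195,-0.2166,0],[0.1195,-0.2166,0],[0.1195,-0.2166,0],[0.1195,-0.2166,0],[0.1195,-0.2166,0],[0.1195,-0.2166,0],[0.1195,-0.2166,0],[0.1195,-0.2166,0],[0.1195,-0.2166,0],[0.1195,-0.2166,0],[0.1195,-0.2166,0],[0.1195,-0.2166,0],[0.1195,-0.2166,0]],"roll":[-8,-16,-24,-32,-40,-48,-56,-64,-72.5,-72.5,-72.5,-72.5,-72.5,-72.5],"fingers":[0.058,0.058,0.058,0.058,0.058,0.058,0.058,0.058,0.058,0.058,0.058,0.058,0.058,0.058]}' | head -2; python3 - <<'E'
from h import *
p,d,ci=look("wrist","w_j4");w=cloud(d,ci);held(w,p,62);jar(w,(658,-118.6),64,72);tool([658,-118.6,65],-54.5)
E
```

```text
time_s: 28.75
ee_pos: [659.4, -119.7, 122.2]
held n 28962 top z -16.7 circ [array([ 0.1, -0. ]), np.float64(58.1)] rect (array([ 1.2, -0.2]), array([102.4,  61.1]), -0.0)
tilt deg [0.1 0. ]
1554 (array([695.8, -91.7]), array([62.1, 11.8]), -54.6) circ [array([696.4, -91.3]), np.float64(31.3)] z 64.1
t 28.8 tcp [ 659.5 -119.7  122.3] q6 0.64 -> shift [-0.0005 -0.0018  0.0573] roll -0.0
```

View pics/w_j4.png

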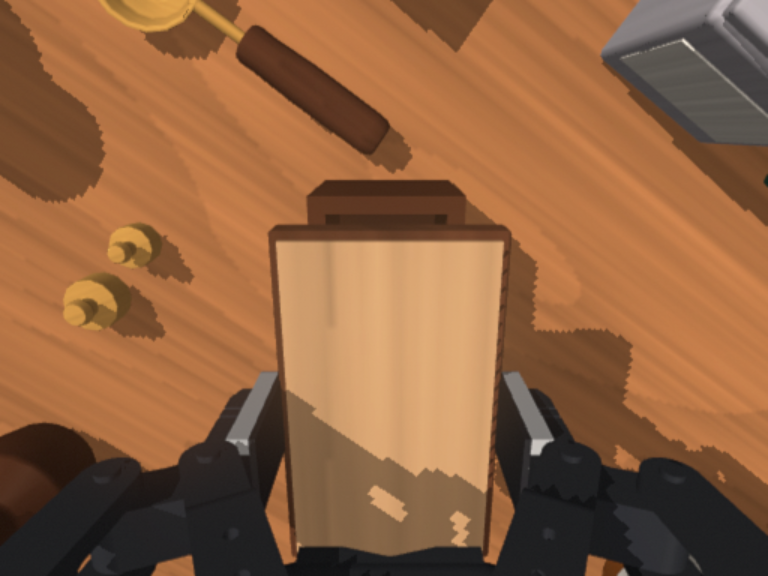

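The oblong lid is held over the caddy, whose far end shows at (386,205), and the two are parallel.

```bash
python3 -m crank '{"linear":[[-0.001,-0.0016,0.02],[-0.001,-0.0016,0.04],[-0.001,-0.0016,0.053],[-0.001,-0.0016,0.053],[-0.001,-0.0016,0.053],[-0.001,-0.0016,0.053]],"roll":[0,0,0,0,0,0],"fingers":[0.058,0.058,0.058,0.058,0.058,0.058]}'; python3 - <<'E'
from h import *
p,d,ci=look("wrist");w=cloud(d,ci);held(w,p,62)
tool([658,-118.6,65],-54.5)
E
```

```text
time_s: 29.4
ee_pos: [658.7, -119.3, 70.7]
orientation: [2.99, 0.958, 0.003]
wrist_force: [0.0, -0.3, -2.1]
finger_gap: 60.4
grasp_force: 43.9
held n 28956 top z -16.6 circ [array([ 1.2, -0.7]), np.float64(58.9)] rect (array([ 1.2, -0.3]), array([102.1,  61.2]), -0.1)
tilt deg [0.1 0. ]
t 29.4 tcp [ 658.8 -119.3   70.8] q6 0.64 -> shift [-0.0002 -0.0011  0.0058] roll 0.0
```

```bash
python3 -m crank '{"linear":[[-0.0007,-0.0008,0.003],[-0.0007,-0.0008,0.005],[-0.0007,-0.0008,0.0065],[-0.0007,-0.0008,0.0065],[-0.0007,-0.0008,0.0065]],"roll":[0,0,0,0,0],"fingers":[0.058,0.058,0.058,0.058,0.058]}'; python3 -c "
from h import *
tool([658,-118.6,65],-54.5)"
```

```text
time_s: 29.95
ee_pos: [657.0, -118.8, 65.2]
orientation: [2.991, 0.958, 0.001]
wrist_force: [-3.6, 1.7, 8.5]
finger_gap: 61.1
grasp_force: 44.9
t 29.9 tcp [ 657.  -118.8   65.2] q6 0.64 -> shift [0.0009 0.0004 0.0002] roll 0.0
```

```bash
python3 -m crank '{"linear":[[0,0,0],[0,0,0],[0,0,0],[0,0,0],[0,0,-0.02],[0,0,-0.06],[0,0,-0.1],[0,0,-0.12],[0,0,-0.12],[0,0,-0.12]],"roll":[0,0,0,0,0,0,0,0,0,0],"fingers":[0.08,0.08,0.08,0.08,0.08,0.08,0.08,0.08,0.08,0.08]}'|head -2
python3 - <<'E'
from h import *
p,d,ci=look("wrist","w_p4");w=cloud(d,ci);placed(w,(658,-118.6),64,72);jar(w,(658,-118.6),64,72);q=slab(w,30,60,658,-118.6,72);print("walls",rect(q[:,:2]))
p,d,ci=look("top","top_end");w=cloud(d,ci)
for c,h,r in(((628,156.4),82,40),((660.4,-119.6),64,72),((452.6,245.2),74,36),((450.7,-21.5),70,26)): placed(w,c,h,r)
E
```

```text
time_s: 30.95
ee_pos: [656.5, -118.7, 182.5]
placed 10788 (array([ 657.6, -118.3]), array([103.2,  61.9]), 35.6) circ [array([ 657.5, -118.1]), np.float64(59.6)] z [80.1 82.  83.2] tilt [0.1 0. ]
171 (array([700. , -88.7]), array([61.3,  1.3]), -54.6) circ [array([700. , -88.8]), np.float64(30.7)] z 64.1
walls (array([700.4, -88.4]), array([61.6,  0.3]), -54.5)
placed 474 (array([627.5, 158.1]), array([56.6, 54.6]), 0.4) circ [array([628.1, 157.5]), np.float64(29.0)] z [ 97.8 100.4 102.6] tilt [-0.2  0.3]
placed 613 (array([ 659. , -119.5]), array([103.5,  61.9]), 35.7) circ [array([ 658.3, -119.3]), np.float64(58.4)] z [79.8 82.7 84.6] tilt [ 0.2 -0.1]
placed 297 (array([452.4, 245. ]), array([40.9, 40.6]), -52.4) circ [array([452.5, 244.1]), np.float64(27.0)] z [89.7 92.5 94.7] tilt [ 0.5 -0.1]Traceback (most recent call last):
  File "<stdin>", line 4, in <module>
  File "h.py", line 56, in placed
    print("placed",len(q),rect(q[:,:2]),"circ",[np.round(x,1) for x in cv2.minEnclosingCircle(q[:,:2].astype(np.float32))],"z",np.round(np.percentile(q[:,2],[5,50,95]),1),"tilt",np.round(np.degrees(tilt),1))
                                                                                                                                        ~~~~~~~~~~~~~^^^^^^^^^^^^^^^^^^
    return _quantile_unchecked(
        a, q, axis, out, overwrite_input, method, keepdims, weights)
    return _ureduce(a,
                    func=_quantile_ureduce_func,
    ...<5 lines>...
                    overwrite_input=overwrite_input,
                    method=method)
    r = func(a, **kwargs)
    result = _quantile(arr,
                       quantiles=q,
    ...<2 lines>...
                       out=out,
                       weights=wgt)
    slices_having_nans = np.isnan(arr[-1, ...])
                                  ~~~^^^^^^^^^
IndexError: index -1 is out of bounds for axis 0 with size 0
```

View pics/w_p4.png

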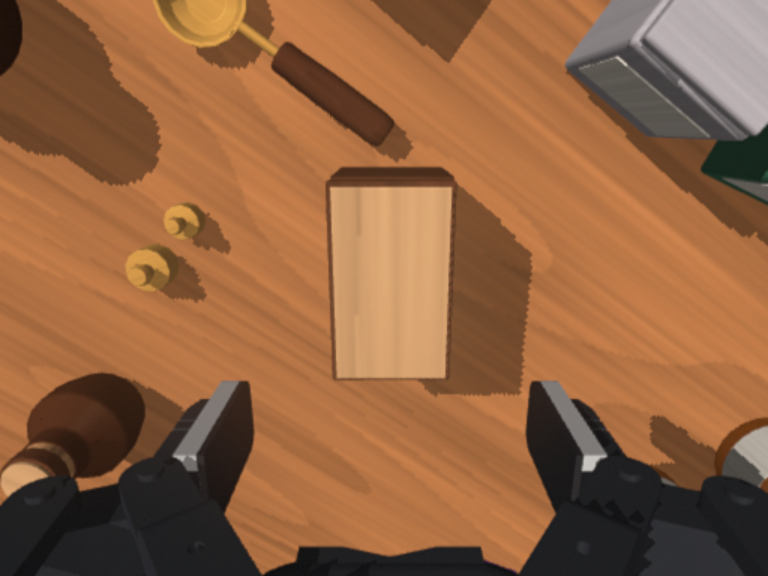

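View pics/top_end.png

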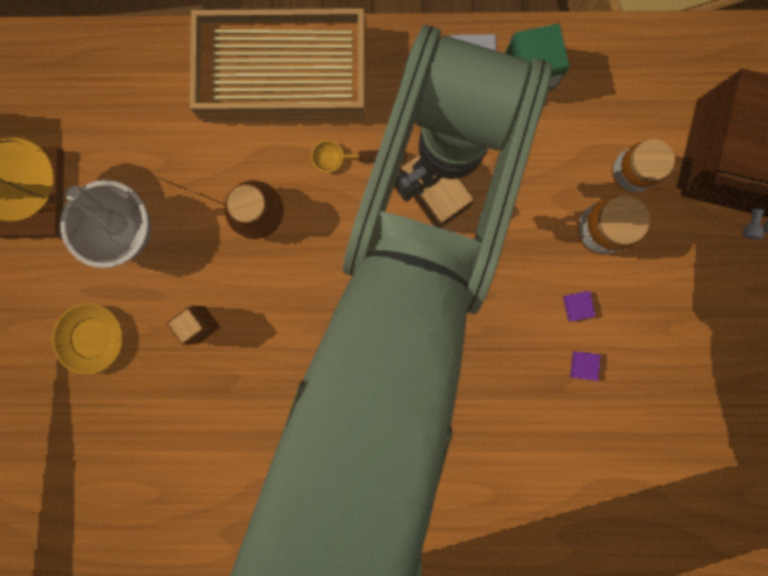

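The wrist view shows the oblong lid flush on its caddy at (390,280). The top view shows the round and square lids in place at (245,203) and (186,326). The arm hides the small jar there, but the wrist view shows it still closed at (30,470). Nothing is touching the robot.

```bash
python3 -c "
from workcell import arm
print(arm.state()['time_s'],arm.hand_in())"
```

```text
the job is handed in; nothing more can be done
31.05 None
```

All four jars are closed with their own lids, wooden side up, flat, and centred to within about 1 mm by my wrist-camera checks; the job was handed in at 31 s, inside the 112 s limit, but no verdict came back.

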